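Wind the scan stage on by one turn

ROBOT

A 6-joint arm with a two-finger parallel gripper is mounted at the origin on the work surface. World frame = base frame: x ahead of the robot, y to its left, z up, the work surface at z = 0. Lengths are in m, angles in rad, forces in N, time in s.
With the tool pointing down it reaches from about 0.4 to 0.825 m from the base axis. Payload 7 kg.
Tool frame: the origin (TCP) lies midway between the tips of the shut fingers; the grasp point (between the pads) lies 19 mm behind it; x points along the fingers, y is the direction in which the jaws open and shut, and the axes are right-handed (so a half turn about x gives the same grasp; the last joint's range is limited). The gripper opens to 88 mm and grips with 3 to 60 N. Pads are 19 mm wide; open, the fingers measure 130 mm over their backs; the gripper's body (78 mm by 193 mm) begins 47 mm behind the grasp point.
Start: joints at [1.577, 0.359, 0.012, 0, -1.224, -0.288], TCP at [0.188, 0.648, 0.227] pointing down, gripper open.
Joint ranges: [-3.07, 3.07], [-1.43, 2.12], [-1.02, 1.25], [-3.03, 1.67], [-3.05, -0], [-3.03, 3.03]. Speed limits (rad/s): [2.39, 2.39, 3.01, 3.14, 3.14, 3.14].

INTERFACE

Orientations are given as a unit quaternion [x, y, z, w].
In Python, from workcell import robot gives the robot as it stands.
- The arm moves only by the tool step_arm, never from a script. Its argument "plan" is a list of rows, each a list of 3 entries, a list of its own where there are three numbers: the shift along the tool's x, y, z in mm, then the turn, a rotation vector about the tool's x, y, z in degrees, then the opening, from 0 (shut) to 1 (fully open). In form: [[[tx, ty, tz], [ax, ay, az], fingers], ...]. A call has 1 to 20 rows; each row shifts and turns the pose as measured when the row begins, along the tool's axes as they then stand; what a row does not reach is not made up. A row lasts 1/8 s, in which the tool goes at most 62.5 mm and 10.7 degrees, less where a joint would pass 70% of its speed; a pose out of reach is approached as far as the arm can. A call is refused whole if a number of a shift passes 62.5 or a number of a turn 10.7, either way. A call with a gripper value outside its range is refused whole. The fingers move at their own pace and stop on an object; "force" is the grip in N (left out, the last holds). Time passes only in rows, so rows that do not move let the fingers close. It gives the time, the measured TCP pose, the force and the opening at its end, in the units of the state.
- robot.sense(): the state, without advancing time (a new reading comes with each control period).
- robot.snapshot(name): name is "scene" or "top" or "wrist"; returns the picture (384x512x3 uint8, blue, green, red); there is no depth.
- robot.camera_model(name): a dict with "mtx" (3x3 intrinsics, pixels), "R" (3x3) and "t" (3): a world point X has camera coordinates R X + t. Camera axes: x right, y down, z forward; pixel columns grow to the right and rows downward; lengths in m; the calibration is good to about 2 mm. The wrist camera is an equidistant fisheye: a pixel r from the principal point sees the ray r / f radians off the axis. A picture is of the moment at which its call begins: read the wrist's pose just before it. camera_model takes no time and is no camera call; for the wrist camera it gives the pose at the moment of the call.
- robot.job_done(): hands the job in, once; it reports no verdict.
The state is a dict: "time_s": time; "joint_pos": joint angles; "joint_vel": joint speeds; "joint_torque": joint torques, N m; "tcp_pos": TCP position; "ee_rot": TCP orientation; "wrist_force": force on the tool from outside, world axes, zero at the start; "torque": the same for the moment, N m; "grip_width": opening from 0.0 (shut) to 1.0 (fully open).
Only numpy, scipy, OpenCV 4.12 (cv2) and the standard library are available. Lean on these libraries where they do the work, as an engineer would, in place of code of your own. Each camera call takes 0.05 s, during which the arm holds its last target. There are 200 camera calls.

TASK

With the fingertips, push the upright handle of the scan stage's hand wheel round from the side through exactly one full turn, clockwise as seen from above, so that the board moves on by one scan line and the handle stops where it began. Only push the handle: do not take hold of it between the fingers, lift nothing, and leave the loose things on the bench where they are. Finish with the hand clear of the wheel.

Things in the scene. Friction and masses are not known exactly. Their poses are not given: they have to be found in the camera images.
- stage: Bolted-down scan stage. Origin: bench level, below the hand wheel's axis; z up. White gearbox 120 x 120 mm, 70 mm high, centred there under the wheel. A base 150 mm wide runs along its own y from -85 to 375 mm, with a carriage and green circuit board (y about 140 to 300 mm, 70 mm high) and a black probe arm (y 245 to 370 mm, at most 155 mm high).
- wheel_center (a point): Point on the hand wheel's vertical axis, on top of its steel hub (38 mm across), 108 mm above the bench. Level wheel: aluminium round rim 140 mm over all, 16 mm thick, its top 104 mm above the bench; three 12 mm aluminium spokes 120 degrees apart, their tops at 102 mm, open gaps between.
- handle: Black upright handle on the rim at the end of one spoke: a round post 22 mm in diameter, 50 mm tall, its axis 62 mm from the wheel's axis. Origin: on the post's axis at its foot, 104 mm above the bench (top at 154 mm). It spins freely on its own pin; pushed from the side, it follows a circle of 62 mm radius.
- wheel (a joint): Angle of the hand wheel in rad, growing clockwise seen from above; no end stops. At 0 the handle points from the axis along the stage's +x; it starts between -1.5 and 1.5. About 3 to 4 N at the handle moves it, and it stays where it is left. One turn drives the carriage 20 mm along the stage's +y.
- module: Loose black electronics module, 70 x 100 x 28 mm, on the bench beside the gearbox. Origin: centre of its underside. Bystander.
- driver: Loose screwdriver, 170 mm long, lying on the bench beyond the wheel. Its length is along its own x. Bystander.
- bottle: Loose small white bottle, 44 mm in diameter, 115 mm tall, standing on the bench. Origin: centre of its underside. Bystander.

How it is judged:
On the way:
1. the fingers push the handle across the far side of its circle, over 110 mm from its start (distance of handle from where it was at the start of the episode above 0.11 m and contact force between the fingers and handle above 0.2 N), for 0.02 s.
At the end, for the whole second after the job is handed in: The wheel has gone once round clockwise (not zero, two, or minus one turns) and is at rest with the handle within 12 mm (about 11 degrees) of where it began; module, screwdriver and bottle are within 20 mm of their places (distance of handle from where it was at the start of the episode below 0.012 m and value of joint wheel between 4.5 and 8.1 rad and velocity of joint wheel between -0.05 and 0.05 rad/s and distance of each of module, driver, bottle from where it was at the start of the episode below 0.02 m); the robot touches nothing.
It fails at once if the handle is taken between the fingers: the grasp point comes within 10 mm of the handle's axis, seen from above, while the fingers touch it (horizontal distance between the grasp point and handle below 0.01 m and contact force between the fingers and handle above 0.5 N).
It fails at once if the module is lifted or moved by more than 20 mm (distance of module from where it was at the start of the episode above 0.02 m).
It fails at once if the driver is lifted or moved by more than 20 mm (distance of driver from where it was at the start of the episode above 0.02 m).
It fails at once if the bottle is lifted or moved by more than 20 mm (distance of bottle from where it was at the start of the episode above 0.02 m).
It also fails if it takes over 61 s, if anything falls off the work surface, if the arm or the gripper's body presses on something with over 40 N, if the wrist force passes 120 N, or if a joint passes its speed limit or range.

## Working session

There is one attempt and no reset: what is moved stays moved. The work goes in short steps, Python scripts to look and compute and a tool call to move; the robot and the scene stay as the last step left them, time stands still between calls to the robot, and variables do not carry over. Pictures are saved under pics/ and viewed, about 8 in all and at most 12, crops included, and the job is handed in when it is done.

Besides the shell and the picture viewer there is one more tool, called after "Request:" as name([rows], argument=value, ...), one row to a line, values as JSON. step_arm: Moves the arm, as the interface text tells. Its arguments: {"type":"object","properties":{"plan":{"type":"array","items":{"type":"array"}},"force":{"type":"number"}},"required":["plan"]}

```bash
mkdir -p pics; python3 - <<'E'
from workcell import robot
import cv2,numpy as np
s=robot.sense(); print(s['tcp_pos'],s['ee_rot'],s['time_s'])
for n in("scene","top"):
    cv2.imwrite(f"pics/{n}0.png",robot.snapshot(n)); c=robot.camera_model(n); print(n,np.round(c['mtx'],1).tolist(),np.round(c['R'],3).tolist(),np.round(c['t'],3).tolist())
E
```

```text
[0.18761024 0.64790791 0.22564228] [-0.70005947  0.09992631  0.70012354  0.0987851 ] 0.0
scene [[461.5, 0.0, 254.0], [0.0, 461.5, 189.3], [0.0, 0.0, 1.0]] [[0.763, 0.646, -0.012], [0.532, -0.64, -0.554], [-0.366, 0.417, -0.832]] [-0.419, -0.33, 1.338]
top [[426.8, 0.0, 255.6], [0.0, 426.8, 192.1], [0.0, 0.0, 1.0]] [[0.022, -1.0, -0.004], [-0.977, -0.021, -0.211], [0.211, 0.009, -0.977]] [-0.088, 0.629, 0.665]
```

View pics/top0.png

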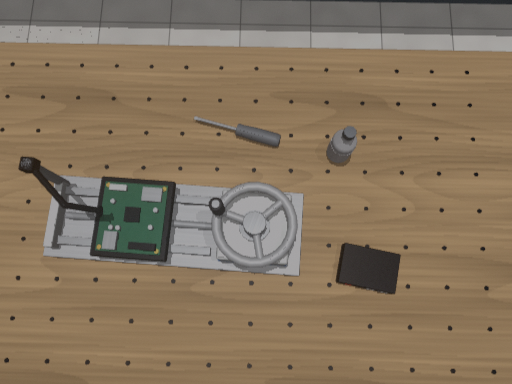

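View pics/scene0.png

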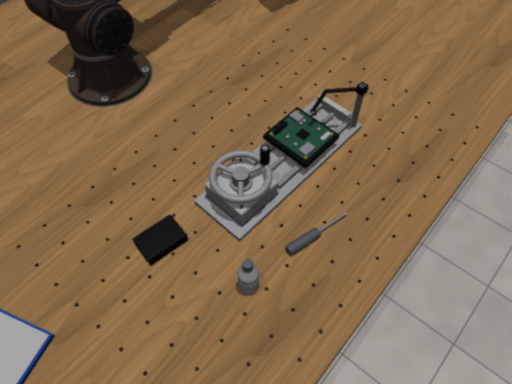

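The top view shows the wheel hub near (255,222), the handle near (217,205), the bottle near (343,147), the module near (369,268) and the driver near (240,132). The scene view agrees with this. I'll enlarge both around the wheel.

```bash
cat > h.py <<'E'
from workcell import robot
import cv2,numpy as np
def ray(n,u,v,z):
    c=robot.camera_model(n);R,t=np.array(c['R']),np.array(c['t'])
    d=R.T@np.linalg.inv(c['mtx'])@[u,v,1];o=-R.T@t
    return o+d*(z-o[2])/d[2]
def proj(n,X):
    c=robot.camera_model(n);p=np.array(c['mtx'])@(np.array(c['R'])@X+np.array(c['t']));return p[:2]/p[2]
E
python3 - <<'E'
from h import *
a=cv2.imread('pics/top0.png')[165:285,195:315];b=cv2.imread('pics/scene0.png')[135:235,190:310]
f=lambda x:cv2.resize(x,None,fx=5,fy=5,interpolation=cv2.INTER_CUBIC)
cv2.imwrite('pics/c1.png',f(a));cv2.imwrite('pics/c2.png',f(b))
for p,z in (((255,222),.108),((217,204),.154),((343,157),0.02),((369,268),.028),((240,131),.015),((30,164),.155)): print(p,ray('top',*p,z).round(3))
for p,z in (((240.5,174),.108),((265,149),.154)): print(p,ray('scene',*p,z).round(3))
E
```

```text
(255, 222) [ 0.573 -0.075  0.108]
(217, 204) [ 0.593 -0.018  0.154]
(343, 157) [ 0.711 -0.235  0.02 ]
(369, 268) [ 0.508 -0.274  0.028]
(240, 131) [ 0.76  -0.042  0.015]
(30, 164) [0.649 0.271 0.155]
(240.5, 174) [ 0.577 -0.077  0.108]
(265, 149) [ 0.597 -0.017  0.154]
```

View pics/c1.png

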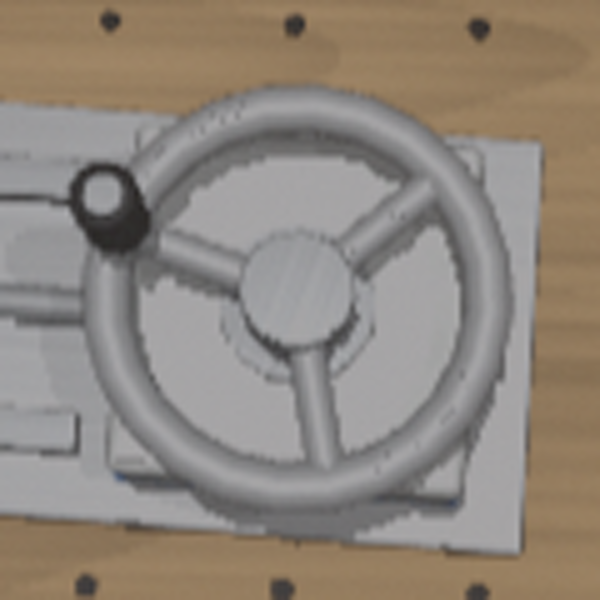

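View pics/c2.png

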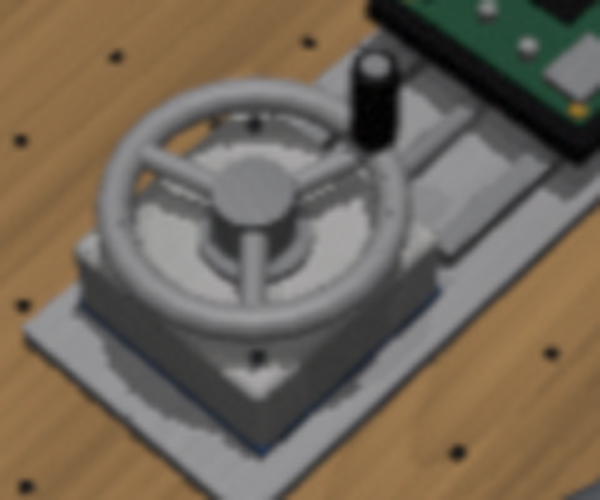

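```bash
cat >> h.py <<'E'
from scipy.spatial.transform import Rotation as Ro
def pose():
    s=robot.sense();M=Ro.from_quat(s['ee_rot']).as_matrix();return s,np.array(s['tcp_pos']),M
E
python3 - <<'E'
from h import *
for n,p,z in (('top',(254.4,223),.108),('scene',(240.6,173.4),.108),('top',(215.4,203.4),.154),('scene',(265.2,148.2),.154)): print(n,ray(n,*p,z).round(4))
C=np.array([.5735,-.0745])
th=np.arange(0,360,3)*np.pi/180
im=cv2.imread('pics/top0.png')
s,p,M=pose();print(p,M.round(3).tolist(),s['wrist_force'])
# base edges -> stage yaw check: right edge of base (540,143)->(521,553) in crop
a=ray('top',195+540/5,165+143/5,.01);b=ray('top',195+521/5,165+553/5,.01);print('edge dir',a-b)
E
```

```text
top [ 0.5718 -0.074   0.108 ]
scene [ 0.5763 -0.0752  0.108 ]
top [ 0.5937 -0.0154  0.154 ]
scene [ 0.5962 -0.0155  0.154 ]
[0.1875992  0.64796479 0.22573273] [[-0.0, -0.278, -0.961], [-0.001, -0.961, 0.278], [-1.0, 0.001, -0.0]] [-0.48250237 -0.14018771 -0.19402721]
edge dir [ 0.14910288 -0.00697903  0.        ]
```

The wheel axis is at (0.574, −0.0745). The handle is at (0.595, −0.0155), so its radius is 62.6 mm against the 62 mm given, at about 70°. I'll move above a point behind the handle with the fingers shut.

Request:
step_arm([
  [[0, 40, -41], [4, 0, 0], 0],
  [[0, 37, -43], [0, 0, 0], 0],
  [[0, 37, -43], [0, 0, 0], 0],
  [[0, 37, -43], [0, 0, 0], 0],
  [[0, 37, -43], [0, 0, 0], 0],
  [[0, 37, -43], [0, 0, 0], 0],
  [[0, 37, -43], [0, 0, 0], 0],
  [[0, 37, -43], [0, 0, 0], 0],
  [[0, 37, -43], [0, 0, 0], 0],
  [[0, 37, -43], [0, 0, 0], 0],
  [[0, 37, -43], [0, 0, 0], 0],
  [[0, 37, -43], [0, 0, 0], 0],
  [[0, 37, -43], [0, 0, 0], 0],
  [[0, 0, 0], [0, 0, 0], 0],
])

```text
time_s: 1.85
tcp_pos: [0.5542, -0.0192, 0.224]
ee_rot: [-0.696, 0.126, 0.697, 0.121]
wrist_force: [-0.0, 0.4, -0.7]
grip_width: 0.005
```

```bash
cat >> h.py <<'E'
C=np.array([.574,-.0745])
def rep(phi):
    "state and shift (tool mm) to sit 20.5+gap behind a handle at angle phi deg"
    s,p,M=pose();y=M[:2,1];yaw=np.degrees(np.arctan2(y[1],y[0]))
    d=p[:2]-C
    print('t',round(s['time_s'],2),'tcp',p.round(4),'yaw_y',round(yaw,1),'x',M[:,0].round(3),'q6',round(np.degrees(s['joint_pos'][5]),1),'grip',round(s['grip_width'],3),'F',np.round(s['wrist_force'],1))
    a=np.radians(phi);r=np.array([np.cos(a),np.sin(a)]);b=np.array([-r[1],r[0]])
    h=C+.062*r;t=h+b*.0205;D=np.append(t-p[:2],0)
    print('to contact (tool mm)',(M.T@D*1e3).round(1),'yaw wanted',(phi+180+180)%360-180)
E
python3 -c "
from h import *
rep(70.4);cv2.imwrite('pics/top1.png',cv2.resize(robot.snapshot('top')[100:300,130:400],None,fx=2.5,fy=2.5))"
```

```text
t 1.85 tcp [ 0.5542 -0.0192  0.224 ] yaw_y -110.1 x [-0.003 -0.007 -1.   ] q6 51.2 grip 0.005 F [-0.   0.4 -0.7]
to contact (tool mm) [ -0.1 -16.7 -16.6] yaw wanted -109.60000000000002
```

View pics/top1.png

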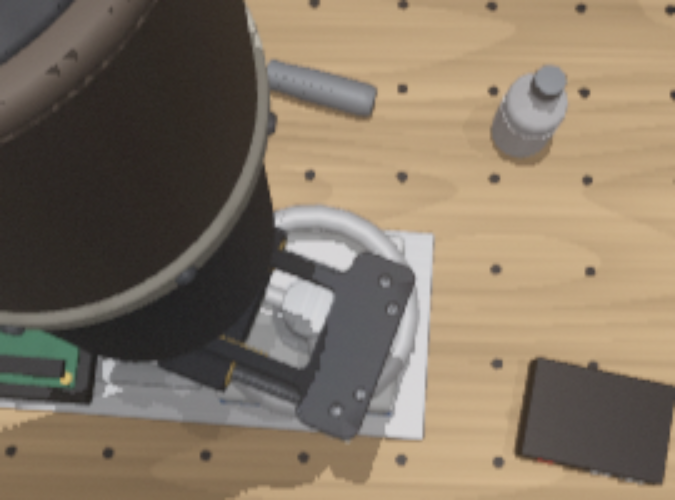

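The arm hides the handle in this view. The bottle, module and driver look undisturbed, and the tool sits behind the handle above the wheel. Next I shift outward and lower to about z = 0.12.

Request:
step_arm([
  [[0, -17, 8], [0, 0, 0], 0],
  [[20, 0, 0], [0, 0, 0], 0],
  [[35, 0, 0], [0, 0, 0], 0],
  [[35, 0, 0], [0, 0, 0], 0],
  [[14, 0, 0], [0, 0, 0], 0],
  [[0, 0, 0], [0, 0, 0], 0],
])

```text
time_s: 2.65
tcp_pos: [0.55, 0.011, 0.1193]
ee_rot: [0.697, -0.121, -0.696, -0.119]
wrist_force: [-0.6, 0.3, 0.5]
grip_width: 0.003
```

```bash
python3 -c "
from h import *
rep(70.4);print(np.degrees(robot.sense()['joint_pos']).round(1));cv2.imwrite('pics/sc1.png',cv2.resize(robot.snapshot('scene')[80:240,150:350],None,fx=3.5,fy=3.5))"
```

```text
t 2.65 tcp [0.55   0.011  0.1193] yaw_y -109.5 x [ 0.001 -0.004 -1.   ] q6 48.5 grip 0.003 F [-0.6  0.3  0.5]
to contact (tool mm) [  0.1  10.6 -30.8] yaw wanted -109.60000000000002
[ 21.7  14.3 -23.6   0.3 -52.1  48.5]
```

View pics/sc1.png

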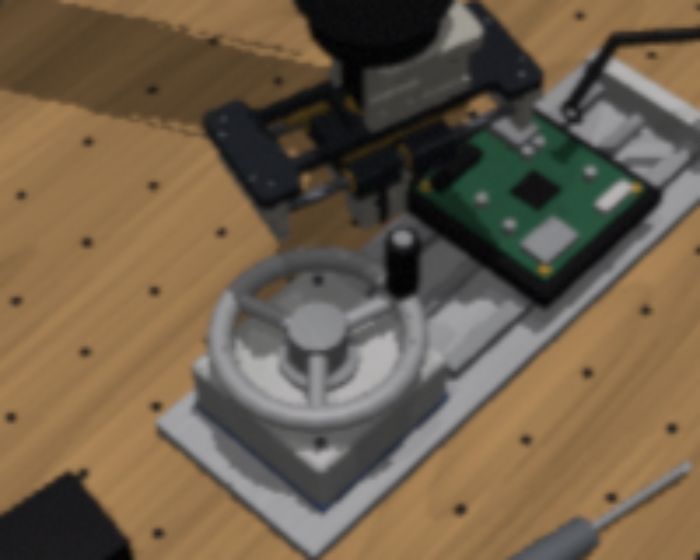

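```bash
python3 -c "
from h import *
s,p,M=pose()
for l in (0,.066): print(((proj('scene',p-M[:,0]*l)-[150,80])*3.5).round(0))
for y in (-.065,.065,-.0965,.0965): print(y,((proj('scene',p-M[:,0]*.066+M[:,1]*y)-[150,80])*3.5).round(0))
print(((proj('scene',np.array([.595,-.0155,.154]))-[150,80])*3.5).round(0))
"
```

```text
[374. 212.]
[374. 142.]
-0.065 [464. 102.]
0.065 [280. 183.]
-0.0965 [506.  83.]
0.0965 [234. 204.]
[402. 238.]
```

Request:
step_arm([
  [[0, 10.5, -12], [0, 0, 0], 0],
  [[0, 0, -10], [0, 0, 0], 0],
  [[0, 0, -6], [0, 0, 0], 0],
  [[0, 0, -6], [2, 0, 0], 0],
  [[0, -2.3, -8.8], [8, 0, 0], 0],
  [[0, -2.3, -8.8], [8, 0, 0], 0],
  [[0, -2.3, -8.8], [8, 0, 0], 0],
  [[0, -2.3, -8.8], [8, 0, 0], 0],
])

```text
time_s: 3.7
tcp_pos: [0.6148, -0.0236, 0.1233]
ee_rot: [0.628, -0.327, -0.626, -0.326]
wrist_force: [-3.8, 2.6, 2.3]
grip_width: 0.006
```

```bash
cat >> h.py <<'E'
def rep2():
    "where the pusher's face is, relative to the wheel: tool radial offset, implied handle angle"
    s,p,M=pose();d=p[:2]-C;y=M[:2,1];z=M[:2,2];sg=-1 if d@y<0 else 1
    f=p[:2]-sg*0-np.array(z)*.0205*(-sg if False else 1)*(1 if sg<0 else -1)
    # handle centre lies on line f + k*y, at 62 mm from C
    e=f-C;k=np.roots([1,2*e@y,e@e-.062**2])
    if np.iscomplexobj(k): print('no contact geometry');k=k.real
    k=min(k,key=abs);h=f+k*y;ph=np.degrees(np.arctan2(*(h-C)[::-1]))
    yaw=np.degrees(np.arctan2(y[1],y[0]))+(180 if sg<0 else 0)
    print('t',round(s['time_s'],2),'tcp',p.round(4),'q6',round(np.degrees(s['joint_pos'][5]),1),'F',np.round(s['wrist_force'],1),'tilt',np.abs(M[2,0]).round(4))
    print('handle phi',ph.round(1),'along-face offset mm',round(k*1e3,1),'face yaw-phi',((yaw-ph+180)%360-180).round(1),'dist start mm',np.linalg.norm(h-[.595,-.0155]).round(4)*1e3)
E
python3 -c "
from h import *
rep2()"
```

```text
t 3.7 tcp [ 0.6148 -0.0236  0.1233] q6 18.8 F [-3.8  2.6  2.3] tilt 1.0
handle phi 33.0 along-face offset mm 0.7 face yaw-phi 2.0 dist start mm 40.0
```

Request:
step_arm([
  [[1, -2.2, -8.8], [8, 0, 0], 0],
  [[1, -2.2, -8.8], [8, 0, 0], 0],
  [[1, -2.2, -8.8], [8, 0, 0], 0],
  [[1, -2.2, -8.8], [8, 0, 0], 0],
  [[1, -2.2, -8.8], [8, 0, 0], 0],
  [[0.5, -2.2, -8.8], [8, 0, 0], 0],
  [[0.5, -2.2, -8.8], [8, 0, 0], 0],
  [[0.5, -2.2, -8.8], [8, 0, 0], 0],
])

```text
time_s: 4.7
tcp_pos: [0.6467, -0.0866, 0.1198]
ee_rot: [-0.345, 0.614, 0.342, 0.622]
wrist_force: [2.2, 2.9, 1.4]
grip_width: -0.001
```

```bash
python3 -c "
from h import *
rep2()"
```

```text
t 4.7 tcp [ 0.6467 -0.0866  0.1198] q6 -41.3 F [2.2 2.9 1.4] tilt 0.9999
handle phi -24.8 along-face offset mm 6.6 face yaw-phi -7.1 dist start mm 92.1
```

Request:
step_arm([
  [[0.5, 0, -8.8], [6, 0, 0], 0],
  [[0.5, -0.5, -8.8], [6, 0, 0], 0],
  [[0.5, -1, -8.8], [7, 0, 0], 0],
  [[0.5, -1.5, -8.8], [7, 0, 0], 0],
  [[0.5, -2, -8.8], [7, 0, 0], 0],
  [[0.5, -2, -8.8], [7, 0, 0], 0],
  [[0.5, -2, -8.8], [7, 0, 0], 0],
])

```text
time_s: 5.58
tcp_pos: [0.6185, -0.1309, 0.1202]
ee_rot: [-0.055, 0.691, 0.056, 0.719]
wrist_force: [3.5, 0.5, -0.4]
grip_width: 0.001
```

```bash
python3 -c "
from h import *
rep2()"
```

```text
t 5.58 tcp [ 0.6185 -0.1309  0.1202] q6 -86.7 F [ 3.5  0.5 -0.4] tilt 0.9992
handle phi -67.4 along-face offset mm 2.5 face yaw-phi -13.6 dist start mm 116.3
```

Request:
step_arm([
  [[0, -1, -9], [4, 0, 0], 0],
  [[0, -1, -9], [4, 0, 0], 0],
  [[0, -1.5, -9], [5, 0, 0], 0],
  [[0, -2, -9], [5, 0, 0], 0],
  [[0, -2, -9], [6, 0, 0], 0],
])

```text
time_s: 6.2
tcp_pos: [0.5825, -0.14, 0.1209]
ee_rot: [0.103, 0.68, -0.096, 0.719]
wrist_force: [3.3, -3.0, -1.9]
grip_width: 0.005
```

```bash
python3 -c "
from h import *
rep2();s,p,M=pose();print('tilt fix (deg, tool rotvec)',np.degrees(np.cross([1,0,0],M.T@[0,0,-1.])).round(2))"
```

```text
t 6.2 tcp [ 0.5825 -0.14    0.1209] q6 -111.6 F [ 3.3 -3.  -1.9] tilt 0.9984
handle phi -100.7 along-face offset mm -1.2 face yaw-phi -5.5 dist start mm 124.2
tilt fix (deg, tool rotvec) [ 0.    3.02 -1.04]
```

Request:
step_arm([
  [[0, -2, -8.8], [6, 1, -0.4], 0],
  [[0, -2.3, -8.8], [7, 1, -0.3], 0],
  [[0, -2.3, -8.8], [7, 1, -0.3], 0],
  [[0, -2.3, -8.8], [7, 0, 0], 0],
])

```text
time_s: 6.7
tcp_pos: [0.5515, -0.1351, 0.1207]
ee_rot: [0.271, 0.653, -0.264, 0.656]
wrist_force: [2.0, -4.0, -2.7]
grip_width: 0.008
```

```bash
python3 -c "
from h import *
rep2();s,p,M=pose();print('tilt fix (deg, tool rotvec)',np.degrees(np.cross([1,0,0],M.T@[0,0,-1.])).round(2),np.degrees(s['joint_pos']).round(0))"
```

```text
t 6.7 tcp [ 0.5515 -0.1351  0.1207] q6 -139.9 F [ 2.  -4.  -2.7] tilt 0.9999
handle phi -129.0 along-face offset mm -2.7 face yaw-phi -5.4 dist start mm 122.80000000000001
tilt fix (deg, tool rotvec) [ 0.    0.03 -0.6 ] [   6.   16.  -21.   -0.  -53. -140.]
```

Request:
step_arm([
  [[0, 0, 12], [0, 0, 0], 0],
  [[0, 0, 14], [0, 0, 0], 0],
  [[-35, 0, 0], [0, 0, 0], 0],
  [[-35, 0, 0], [-10, 0, 0], 0],
  [[0, 0, 0], [-10, 0, 0], 0],
  [[0, 0, 0], [-10, 0, 0], 0],
  [[0, 0, 0], [-10, 0, 0], 0],
  [[0, 0, 0], [-10, 0, 0], 0],
  [[0, 0, 0], [-10, 0, 0], 0],
  [[0, 0, 0], [-10, 0, 0], 0],
  [[0, 0, 0], [-10, 0, 0], 0],
  [[0, 0, 0], [-10, 0, 0], 0],
  [[0, 0, 0], [-10, 0, 0], 0],
  [[0, 0, 0], [-10, 0, 0], 0],
  [[0, 0, 0], [-10, 0, 0], 0],
  [[0, 0, 0], [-10, 0, 0], 0],
  [[0, 0, 0], [-10, 0, 0], 0],
  [[0, 0, 0], [-10, 0, 0], 0],
])

```text
time_s: 8.95
tcp_pos: [0.5889, -0.1693, 0.1926]
ee_rot: [0.589, -0.392, -0.584, -0.399]
wrist_force: [-0.3, 0.2, 0.6]
grip_width: 0.004
```

```bash
python3 -c "
from h import *
rep2();rep(-129);s,p,M=pose();print('tilt fix (deg, tool rotvec)',np.degrees(np.cross([1,0,0],M.T@[0,0,-1.])).round(2),np.degrees(s['joint_pos']).round(0))
cv2.imwrite('pics/sc2.png',cv2.resize(robot.snapshot('scene')[80:240,150:350],None,fx=3.5,fy=3.5))"
```

```text
no contact geometry
t 8.95 tcp [ 0.5889 -0.1693  0.1926] q6 20.0 F [-0.3  0.2  0.6] tilt 0.9999
handle phi -68.0 along-face offset mm -21.6 face yaw-phi -90.0 dist start mm 126.8
t 8.95 tcp [ 0.5889 -0.1693  0.1926] yaw_y -158.0 x [ 0.011  0.004 -1.   ] q6 20.0 grip 0.004 F [-0.3  0.2  0.6]
to contact (tool mm) [-0.3 22.6 45.4] yaw wanted 51
tilt fix (deg, tool rotvec) [ 0.   -0.01  0.7 ] [  2.  16. -11.  -0. -63.  20.]
```

View pics/sc2.png

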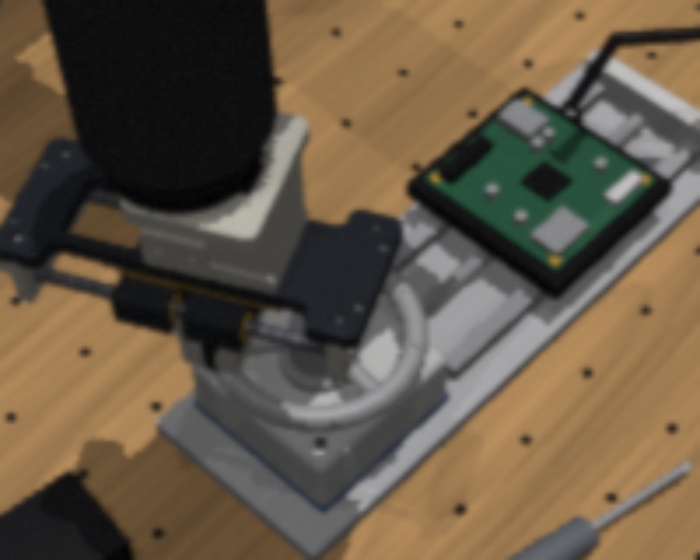

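Request:
step_arm([
  [[0, 0, 0], [-10, 0, 0], 0],
  [[0, 0, 0], [-10, 0, 0], 0],
  [[0, 0, 0], [-10, 0, 0.7], 0],
  [[0, 0, 0], [0, 0, 0], 0],
])

```text
time_s: 9.5
tcp_pos: [0.5921, -0.1721, 0.1921]
ee_rot: [0.672, -0.228, -0.668, -0.225]
wrist_force: [-0.1, 0.4, -0.4]
grip_width: 0.006
```

```bash
python3 -c "
from h import *
rep(-129)
cv2.imwrite('pics/top2.png',cv2.resize(robot.snapshot('top')[150:300,180:380],None,fx=3.5,fy=3.5))"
```

```text
t 9.5 tcp [ 0.5921 -0.1721  0.1921] yaw_y -127.3 x [ 0.003 -0.005 -1.   ] q6 50.4 grip 0.006 F [-0.1  0.4 -0.4]
to contact (tool mm) [-0.3 -4.1 54.9] yaw wanted 51
```

View pics/top2.png

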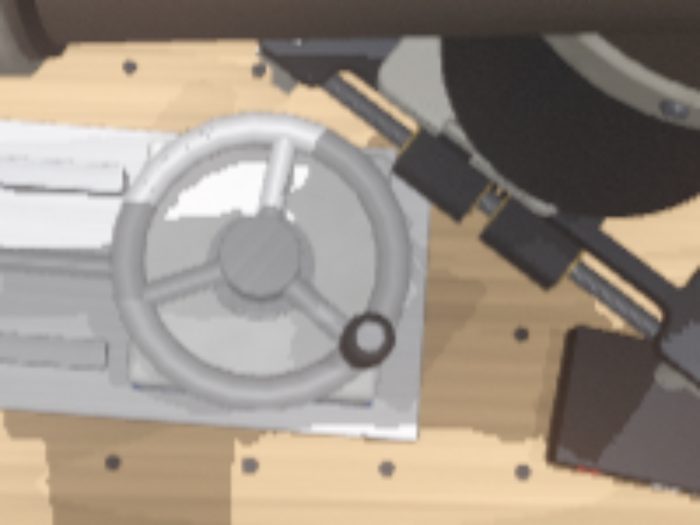

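The top view shows the handle at crop (368,338), about −129°, which agrees with the contact estimate. The fingers are clear behind it. I'll lower and push the rest.

Request:
step_arm([
  [[0, -4, 25], [0, 0, 0], 0],
  [[30, 0, 0], [0, 0, 0], 0],
  [[36, 0, 0], [0, 0, 0], 0],
  [[6, 0, 0], [0, 0, 0], 0],
  [[0, 0, 0], [0, 0, 0], 0],
])

```text
time_s: 10.18
tcp_pos: [0.5771, -0.155, 0.1201]
ee_rot: [0.67, -0.235, -0.664, -0.234]
wrist_force: [0.4, 0.7, -0.1]
grip_width: 0.0
```

```bash
python3 -c "
from h import *
rep(-129)"
```

```text
t 10.18 tcp [ 0.5771 -0.155   0.1201] yaw_y -128.7 x [ 0.007 -0.005 -1.   ] q6 47.2 grip 0.0 F [ 0.4  0.7 -0.1]
to contact (tool mm) [-0.3  1.2 32.6] yaw wanted 51
```

Request:
step_arm([
  [[0, 1, 14], [0, 0, 0], 0],
  [[0, 0, 10], [0, 0, 0], 0],
  [[0, 0, 7], [1, 0, 0], 0],
  [[0, 1, 8], [5, 0, 0], 0],
  [[0.3, 2.2, 8.8], [7, 0, 0], 0],
  [[0.3, 2.2, 8.8], [7, 0, 0], 0],
  [[0.3, 2.2, 8.8], [7, 0, 0], 0],
  [[0.3, 2.2, 8.8], [7, 0, 0], 0],
  [[0.3, 2.2, 8.8], [7, 0, 0], 0],
])

```text
time_s: 11.3
tcp_pos: [0.514, -0.0991, 0.1236]
ee_rot: [0.543, -0.459, -0.529, -0.463]
wrist_force: [2.8, -3.4, -3.0]
grip_width: 0.004
```

```bash
cat >> h.py <<'E'
def rep3():
    rep2();s,p,M=pose();print('tilt fix',np.degrees(np.cross([1,0,0],M.T@[0,0,-1.])).round(2))
E
python3 -c "
from h import *
rep3()"
```

```text
t 11.3 tcp [ 0.514  -0.0991  0.1236] q6 -3.0 F [ 2.8 -3.4 -3. ] tilt 0.9998
handle phi -176.1 along-face offset mm -1.2 face yaw-phi 4.8 dist start mm 104.2
tilt fix [ 0.   -0.61  1.03]
```

Request:
step_arm([
  [[1, 2, 8.8], [8, 0, 0.3], 0],
  [[1, 2, 8.8], [8, 0, 0.3], 0],
  [[1, 2, 8.8], [8, 0, 0], 0],
  [[0.5, 2, 8.8], [8, 0, 0], 0],
  [[0.5, 2, 8.8], [8, 0, 0], 0],
  [[0.5, 2, 8.8], [7, 0, 0], 0],
  [[0.5, 2, 8.8], [7, 0, 0], 0],
])

```text
time_s: 12.18
tcp_pos: [0.5157, -0.0393, 0.1231]
ee_rot: [-0.263, 0.656, 0.251, 0.662]
wrist_force: [-2.1, -3.2, 1.5]
grip_width: 0.005
```

```bash
python3 -c "
from h import *
rep3()"
```

```text
t 12.18 tcp [ 0.5157 -0.0393  0.1231] q6 -66.4 F [-2.1 -3.2  1.5] tilt 0.9998
handle phi 131.3 along-face offset mm -3.4 face yaw-phi 1.2 dist start mm 63.2
tilt fix [-0.    0.09  1.08]
```

Request:
step_arm([
  [[0.7, 1.6, 8.8], [7, 0, 0.3], 0],
  [[0.7, 1.6, 8.8], [7, 0, 0.3], 0],
  [[0.7, 1.8, 8.8], [7, 0, 0.3], 0],
  [[0.5, 1.8, 8.8], [7, 0, 0], 0],
  [[0.5, 1.4, 5], [4, 0, 0], 0],
  [[0.5, 1, 4], [3, 0, 0], 0],
])

```text
time_s: 12.92
tcp_pos: [0.5445, -0.0115, 0.1225]
ee_rot: [-0.038, 0.706, 0.037, 0.706]
wrist_force: [-3.4, -0.6, 2.8]
grip_width: 0.003
```

```bash
python3 -c "
from h import *
rep3()"
```

```text
t 12.93 tcp [ 0.5445 -0.0115  0.1225] q6 -103.5 F [-3.4 -0.6  2.8] tilt 1.0
handle phi 98.0 along-face offset mm -3.8 face yaw-phi -2.0 dist start mm 29.8
tilt fix [ 0.   -0.02  0.14]
```

Request:
step_arm([
  [[0.5, 1.2, 4.5], [4, 0, 0], 0],
  [[0.5, 1.2, 4.5], [4, 0, 0], 0],
  [[0.5, 1.2, 4.5], [4, 0, 0], 0],
  [[0.3, 1.2, 4.5], [4, 0, 0], 0],
  [[0.3, 0.8, 3.3], [3, 0, 0], 0],
  [[0, 0.5, 2.2], [2, 0, 0], 0],
  [[0, 0, 0], [0, 0, 0], 0],
])

```text
time_s: 13.8
tcp_pos: [0.5616, -0.0062, 0.1226]
ee_rot: [0.096, 0.702, -0.099, 0.698]
wrist_force: [-0.3, -0.6, -0.6]
grip_width: 0.009
```

```bash
python3 -c "
from h import *
rep3();cv2.imwrite('pics/sc3.png',cv2.resize(robot.snapshot('scene')[110:230,180:320],None,fx=5,fy=5,interpolation=cv2.INTER_CUBIC))"
```

```text
t 13.8 tcp [ 0.5616 -0.0062  0.1226] q6 -125.3 F [-0.3 -0.6 -0.6] tilt 1.0
handle phi 83.5 along-face offset mm -1.2 face yaw-phi -9.4 dist start mm 14.200000000000001
tilt fix [ 0.   -0.3   0.29]
```

View pics/sc3.png

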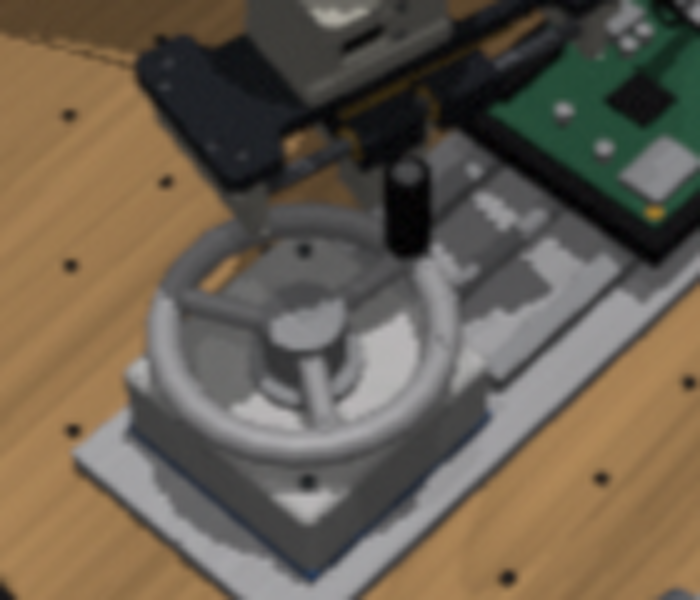

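Request:
step_arm([
  [[0, 0, 5], [0, 0, 0], 0],
  [[0, 0, 5], [0, 0, 0], 0],
  [[0, 0, 3], [0, 0, 0], 0],
  [[0, 0, 0], [0, 0, 0], 0],
])

```text
time_s: 14.35
tcp_pos: [0.5744, -0.0099, 0.1225]
ee_rot: [0.096, 0.703, -0.099, 0.698]
wrist_force: [-3.4, 0.2, 1.2]
grip_width: 0.001
```

```bash
python3 -c "
from h import *
rep3();cv2.imwrite('pics/sc4.png',cv2.resize(robot.snapshot('scene')[135:235,190:310],None,fx=5,fy=5,interpolation=cv2.INTER_CUBIC))
print(ray('scene',261.6,144.4,.154).round(4))"
```

```text
t 14.35 tcp [ 0.5744 -0.0099  0.1225] q6 -124.4 F [-3.4  0.2  1.2] tilt 1.0
handle phi 71.1 along-face offset mm -0.3 face yaw-phi 3.1 dist start mm 1.0
tilt fix [ 0.   -0.35  0.29]
[ 0.5836 -0.0124  0.154 ]
```

View pics/sc4.png

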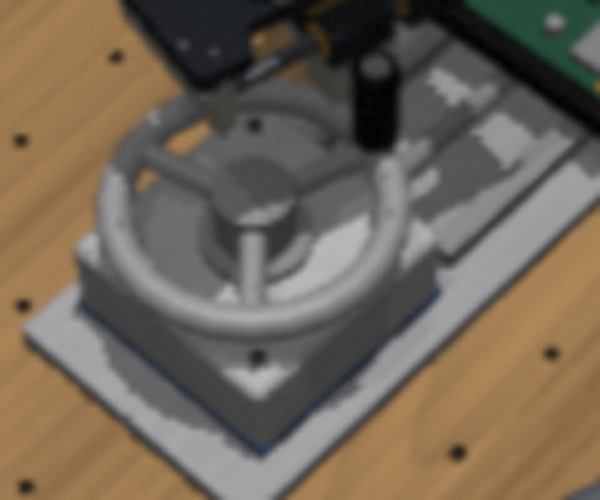

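The handle top is at crop (376,66), the same pixel as in the first picture. I'll back away, rise and check.

Request:
step_arm([
  [[0, 0, -12], [0, 0, 0], 0],
  [[0, 0, -15], [0, 0, 0], 0],
  [[-30, 0, 0], [0, 0, 0], 0],
  [[-50, 0, 0], [0, 0, 0], 0],
  [[-40, 0, 0], [0, 0, 0], 0],
  [[0, 40, 0], [0, 0, 0], 0],
  [[0, 60, 0], [0, 0, 0], 0],
  [[0, 60, 0], [0, 0, 0], 0],
  [[0, 40, 0], [0, 0, 0], 0],
  [[0, 0, 0], [0, 0, 0], 0],
  [[0, 0, 0], [0, 0, 0], 0],
])

```text
time_s: 15.78
tcp_pos: [0.5976, 0.1987, 0.2498]
ee_rot: [0.097, 0.699, -0.096, 0.702]
wrist_force: [0.3, -0.1, -0.0]
grip_width: 0.007
```

```bash
python3 -c "
from h import *
s,p,M=pose();print(p,s['wrist_force'],np.abs(s['joint_vel']).max())
a=robot.snapshot('scene');b=robot.snapshot('top');cv2.imwrite('pics/end.png',np.hstack([cv2.resize(a[120:310,120:370],None,fx=1.6,fy=1.6),cv2.resize(b[100:300,150:400],None,fx=1.6,fy=1.52)]))
o=cv2.imread('pics/scene0.png');print('diff bystanders',[cv2.absdiff(a,o)[y0:y1,x0:x1].mean().round(1) for x0,x1,y0,y1 in((130,190,210,265),(230,265,255,300),(280,350,205,260),(255,275,140,170))])"
```

```text
[0.59763141 0.19871978 0.24977406] [ 0.26929451 -0.12289023 -0.04059038] 0.017129161254583625
diff bystanders [np.float64(2.9), np.float64(3.7), np.float64(3.8), np.float64(15.6)]
```

View pics/end.png

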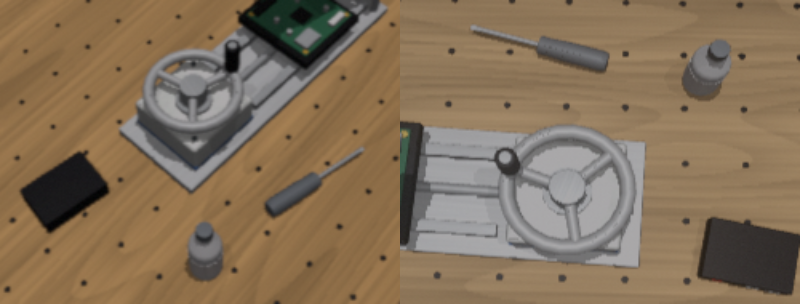

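The handle is back where it began, the bystanders haven't moved, and the hand is clear.

```bash
python3 -c "
from workcell import robot
print(robot.job_done())"
```

```text
the job is handed in; nothing more can be done
None
```

I pushed the handle once round clockwise with the shut fingertips and handed the job in at about 16 s; no verdict was reported.

- **How it went:** It took two pushes, because the last joint could not follow a full turn. At about −129° I backed off, lifted clear, turned the hand half round, and pushed the rest of the way.
- **Far side:** The fingers were in contact across the far side, with the handle up to about 124 mm from its start. Forces at my checks along the way stayed around 3 to 6 N.
- **Handle position:** At the end of the push, before I backed off, the contact geometry put the handle about 1 mm from its start. Its top was at the same scene-camera pixel as at the start.
- **After backing off:** In the last pictures the module, driver and bottle show no visible movement. The hand is clear of the wheel and the wrist force is about zero.
- **Disagreements:** The two cameras differed by about 2 to 4 mm on the wheel axis. While pushing, the hand was turned by up to about 14° from the ideal angle and tilted by up to 3°; I corrected both. During the lift and half turn it also drifted about 24 mm further back than commanded, clear of everything.

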